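Shut the draught lid and tare the jeweller's balance

ROBOT

A 6-joint arm with a two-finger parallel gripper is mounted at the origin on the work surface. World frame = base frame: x ahead of the robot, y to its left, z up, the work surface at z = 0. Lengths are in m, angles in rad, forces in N, time in s.
With the tool pointing down it reaches from about 0.225 to 0.875 m from the base axis. Payload 3.4 kg.
Tool frame: the origin (TCP) lies at the very end of the fingers, on their centre line; the grasp point (between the pads) lies 19 mm behind it; z points along the fingers, x is the direction in which the jaws open and shut, and the axes are right-handed (so a half turn about z gives the same grasp; the last joint's range is limited). The gripper opens to 85 mm and grips with 20 to 120 N. Pads are 22 mm wide; open, the fingers measure 114 mm over their backs; the gripper's body (76 mm by 85 mm) begins 54 mm behind the grasp point. The pads swing forward as they close: fully open they stand 13 mm farther back than shut.
Start: joints at [-1.396, 0.276, 1.505, -0, 1.361, -0.121], TCP at [0.168, -0.55, 0.231] pointing down, gripper open.
Joint ranges: [-2.89, 2.89], [-0.75, 2.08], [0.22, 2.7], [-1.18, 4.32], [0.11, 2.71], [-2.7, 2.7]. Speed limits (rad/s): [2.57, 2.57, 3.14, 3.14, 3.14, 3.14].

INTERFACE

Orientations are given as a unit quaternion [w, x, y, z].
In Python, from rig import manip gives the robot as it stands.
- The arm moves only by the tool send_rows, never from a script. Its argument "increments" is a list of rows, each a list of 5 numbers: the opening, from 0 (shut) to 1 (fully open), then the shift along the tool's x, y, z in m, then the turn about the tool's z in rad. A call has 1 to 8 rows; each row shifts and turns the commanded pose from where the row before left it, along the tool's axes as they then stand; what a row does not reach is not made up. A row lasts 1/8 s, in which the tool goes at most 62.5 mm and 10.7 degrees, less where a joint would pass 70% of its speed; a pose out of reach is approached as far as the arm can. A call is refused whole if a number of a shift passes 0.0625 or a number of a turn 0.188, either way. A call with a gripper value outside its range is refused whole. The fingers move at their own pace and stop on an object; "squeeze" is the grip in N (left out, the last holds). Time passes only in rows, so rows that do not move let the fingers close. It gives the time, the measured TCP pose, the force and the opening at its end, in the units of the state.
- manip.get_state(): the state, without advancing time (a new reading comes with each control period).
- manip.get_image(name): name is "scene" or "top" or "wrist"; returns the picture (400x640x3 uint8, red, green, blue); there is no depth.
- manip.calibration(name): a dict with "fx", "fy", "cx", "cy" (pixels), "distortion" ([k1, k2, p1, p2, k3] as OpenCV has them; the pictures are not rectified), "camera_from_world" (4x4, takes a point from world to camera coordinates). Camera axes: x right, y up, looking along -z (the intrinsics and any distortion apply to the point x, -y, -z); pixel columns grow to the right and rows downward; lengths in m; the calibration is good to about 2 mm. A picture is of the moment at which its call begins: read the wrist's pose just before it. calibration takes no time and is no camera call; for the wrist camera it gives the pose at the moment of the call.
- manip.sign_off(): hands the job in, once; it reports no verdict.
The state is a dict: "clock": time; "qpos": joint angles; "qd": joint speeds; "effort": joint torques, N m; "position": TCP position; "ee_rot": TCP orientation; "contact_force": force on the tool from outside, world axes, zero at the start; "moment": the same for the moment, N m; "width": finger opening in m.
Only numpy, scipy, OpenCV 4.12 (cv2) and the standard library are available. Lean on these libraries where they do the work, as an engineer would, in place of code of your own. Each camera call takes 0.05 s, during which the arm holds its last target.

TASK

Get the balance ready for weighing: with the fingertips, push its sliding lid fully shut by the blue ridge, then lightly press the green tare key down, hold it a moment and let it come up again. Leave the red and yellow keys, the copper dish on the pan, and the things standing round the balance alone; grasp and lift nothing. Finish with the hand withdrawn, clear of everything and at least a hand's breadth (10 cm) away from the green key.

Things in the scene. Friction and masses are not known exactly. Their poses are not given: they have to be found in the camera images.
- balance: White bench-top precision balance, screwed down, 200 mm along its x, 320 mm along its y, its flat white top 55 mm above the bench. Origin at the bench under its centre; z up. At its -y end is the key panel with three round keys in a row along x (in any order of colour), then a dark green display strip (3 mm proud). From y = -45 to +155 mm stands a clear draught shield with aluminium edges, 108 mm high, carrying the sliding lid; on the pan inside it is the copper dish.
- lid (a joint): Clear sliding lid with aluminium edges on the draught shield, m: 0 = fully shut, grows up to 0.10 as it slides open along the balance's +y. Slides stiffly (about 1.5 N) and stays where it is left; it stops hard at 0. Its flat upper face lies 113 mm above the bench. Counts as shut below 0.004.
- lid_ridge (a point): Centre of the top of the blue push ridge on the lid, 135 mm above the bench; axes as the balance. The ridge is 100 mm long along x, 14 mm thick along y, and stands 22 mm proud of the lid. It rides 20 mm behind the lid's front (-y) edge; the flat lid goes on 173 mm behind it (+y). To shut the lid push the ridge's +y face towards the balance's -y.
- key_green_base: Black housing of the green tare key, fixed in the balance; origin on the key's axis, 45 mm above the bench.
- key_green_top (a point): Centre of the top of the green key cap when up (moves with the cap). Round cap, 28 mm across, 71 mm above the bench when up; the keys stand 55 mm apart, centre to centre, each in a black housing 44 mm across whose top is 14 mm below the cap's.
- key_green (a joint): Green tare key, m: 0 = up, grows as it is pressed straight down, to 0.010 at the hard stop. Sprung: starts to give at 2.4 N, 0.003 takes 4 N, 0.006 takes 6 N, the stop 8 N; springs back. Counts as pressed from 0.003 (held 0.1 s), so there is no need to reach the stop; more than 25 N on it (as when run hard into its stop) is too hard.
- key_red_base: Black housing of the red power key, same make and size as the green one; must not be touched. Origin on its axis, 45 mm above the bench.
- key_red (a joint): Red power key, m: 0 = up, grows as it is pressed, to 0.010.
- key_yellow_base: Black housing of the yellow unit key, same make and size as the green one; must not be touched. Origin on its axis, 45 mm above the bench.
- key_yellow (a joint): Yellow unit key, m: 0 = up, grows as it is pressed, to 0.010.
- dish: Small copper weighing dish standing loose on the pan under the lid: 60 mm across, 18 mm high, origin under its centre, 63 mm above the bench. Leave alone.
- weight: Loose brass check weight with a knob, 32 mm across, 56 mm high, beside the balance; origin under its centre. Leave alone.
- ringbox: Loose open wooden ring box, 55 x 55 x 35 mm, with blue lining and a ring; origin under its centre. Leave alone.
- mug: Loose white mug, 80 mm across, 90 mm high, handle at its +y, past the key end of the balance; origin under its centre. Leave alone.

How it is judged:
On the way, in this order (a step that is already met when the one before it is completed fails the run):
1. the sliding lid is shut (value of joint lid below 0.004 m), for 0.2 s.
2. the green key is pressed down (value of joint key_green above 0.003 m), for 0.1 s.
3. the green key has come up again (value of joint key_green below 0.0012 m), for 0.2 s.
At the end, for the whole second after the job is handed in: The lid is within 4 mm of fully shut, all three keys are up (within 1.2 mm), the gripper's grasp point is more than 80 mm from the green key, and dish, weight, ring box and mug stand at rest, upright, within 10 mm of where they began (value of joint lid below 0.004 m and value of joint each of key_green, key_red, key_yellow below 0.0012 m and distance between the grasp point and key_green_top above 0.08 m and distance of each of dish, weight, ringbox, mug from where it was at the start of the episode below 0.01 m and angle between each of dish, weight, ringbox, mug's own z axis and vertical below 0.15 rad and linear speed of each of dish, weight, ringbox, mug below 0.02 m/s); the robot touches nothing.
It fails at once if the green key is pressed while the lid is open (value of joint key_green above 0.0025 m and value of joint lid above 0.005 m).
It fails at once if the green key is pressed hard (over 25 N) (contact force between key_green_base and anything else above 25 N).
It fails at once if the red or yellow key is touched (value of joint any of key_red, key_yellow above 0.002 m or contact force between any of key_red_base, key_yellow_base and anything else above 1.5 N).
It fails at once if the dish, weight, ring box or mug is moved, tipped or lifted (distance of any of dish, weight, ringbox, mug from where it was at the start of the episode above 0.012 m or angle between any of dish, weight, ringbox, mug's own z axis and vertical above 0.3 rad).
It also fails if it takes over 48 s, if anything falls off the work surface, if the arm or the gripper's body presses on something with over 40 N, if the wrist force passes 120 N, or if a joint passes its speed limit or range.

## Working session

There is one attempt and no reset: what is moved stays moved. The work goes in short steps, Python scripts to look and compute and a tool call to move; the robot and the scene stay as the last step left them, time stands still between calls to the robot, and variables do not carry over. Pictures are saved under pics/ and viewed, and the job is handed in when it is done.

Besides the shell and the picture viewer there is one more tool, called after "Emit:" as name([rows], argument=value, ...), one row to a line, values as JSON. send_rows: Moves the arm, as the interface text tells. Its arguments: {"type":"object","properties":{"increments":{"type":"array","items":{"type":"array","items":{"type":"number"}}},"squeeze":{"type":"number"}},"required":["increments"]}

```bash
ls; mkdir -p pics; python3 - <<'E'
from rig import manip
import cv2
s=manip.get_state();print(s)
for n in("scene","top"):
    im=manip.get_image(n);cv2.imwrite(f"pics/{n}0.png",im[:,:,::-1])
    c=manip.calibration(n);print(n,c)
E
```

```text
pics
{'clock': 0.0, 'qpos': array([-1.39600673e+00,  2.76588599e-01,  1.50613334e+00, -4.20011870e-06,
        1.36070329e+00, -1.20979400e-01]), 'qd': array([-1.32640550e-03, -1.18037300e-04, -1.46504432e-05,  6.88830252e-04,
       -1.71387328e-03, -3.64020101e-04]), 'effort': array([ 1.64117871e-03, -4.16761065e+01, -2.45804662e+01, -1.34017068e-04,
        1.08609907e-02,  9.19201398e-06]), 'position': array([ 0.16751019, -0.54950452,  0.23044328]), 'ee_rot': array([-6.28758200e-04,  8.03578030e-01, -5.95198715e-01, -6.66521348e-04]), 'contact_force': array([-0.36306115, -0.07046824,  0.15860751]), 'moment': array([ 0.01924032, -0.00859093, -0.01319451]), 'width': 0.08543770628642344}
scene {'fx': 382.01097831826434, 'fy': 382.01097831826434, 'cx': 319.17050717720036, 'cy': 201.24284450938305, 'distortion': array([-0.051256,  0.      ,  0.      ,  0.      ,  0.      ]), 'camera_from_world': array([[ 0.8624171 ,  0.5060006 ,  0.01414688, -0.45377234],
       [-0.38578427,  0.63891523,  0.66555077,  0.18939058],
       [ 0.32773043, -0.57944001,  0.7462185 , -0.97762168],
       [ 0.        ,  0.        ,  0.        ,  1.        ]])}
top {'fx': 363.27984229336965, 'fy': 363.27984229336965, 'cx': 318.257390720033, 'cy': 201.2995827204572, 'distortion': array([-0.01704307,  0.        ,  0.        ,  0.        ,  0.        ]), 'camera_from_world': array([[ 0.00674409, -0.9998832 , -0.01371492, -0.07255274],
       [ 0.99806404,  0.00588255,  0.06191587, -0.55847194],
       [-0.06182796, -0.01410594,  0.99798714, -0.70413924],
       [ 0.        ,  0.        ,  0.        ,  1.        ]])}
```

View pics/scene0.png

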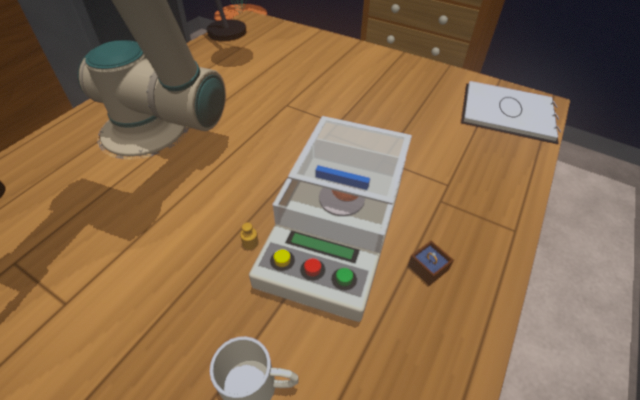

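View pics/top0.png

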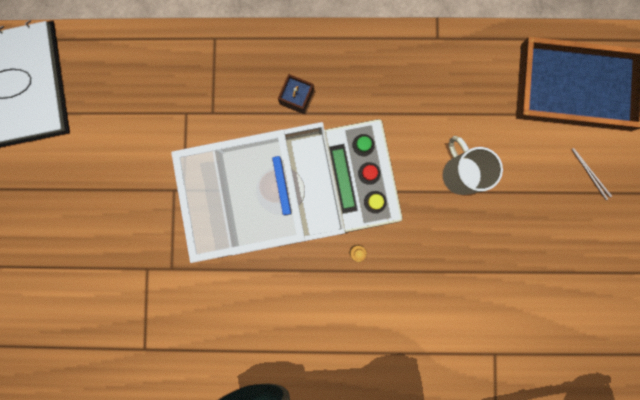

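The scene and top views agree. In the top view the blue ridge is near (282,185) and the keys are green (364,144), red (370,173) and yellow (376,202). The mug is near (475,168), the brass weight near (358,253) and the ring box near (296,93). Next I measure them.

```bash
cat > h.py <<'E'
import numpy as np, cv2
def ray(cal,uv):
    K=np.array([[cal['fx'],0,cal['cx']],[0,cal['fy'],cal['cy']],[0,0,1]])
    n=cv2.undistortPoints(np.array([[uv]],float),K,cal['distortion'])[0,0]
    T=cal['camera_from_world'];R=T[:3,:3];t=T[:3,3]
    return -R.T@t, R.T@np.array([n[0],-n[1],-1.])
def onplane(cal,uv,z):
    o,d=ray(cal,uv);return o+d*(z-o[2])/d[2]
def two(c1,u1,c2,u2):
    o1,d1=ray(c1,u1);o2,d2=ray(c2,u2)
    s=np.linalg.lstsq(np.c_[d1,-d2],o2-o1,rcond=None)[0]
    p,q=o1+s[0]*d1,o2+s[1]*d2
    return (p+q)/2,np.linalg.norm(p-q)
def blob(im,lo,hi,roi):
    h=cv2.cvtColor(im,cv2.COLOR_RGB2HSV);m=cv2.inRange(h,lo,hi)
    k=np.zeros_like(m);x0,y0,x1,y1=roi;k[y0:y1,x0:x1]=m[y0:y1,x0:x1]
    cs=cv2.findContours(k,cv2.RETR_EXTERNAL,cv2.CHAIN_APPROX_NONE)[0]
    c=max(cs,key=cv2.contourArea);M=cv2.moments(c)
    return (M['m10']/M['m00'],M['m01']/M['m00']),cv2.minAreaRect(c)
E
python3 - <<'E'
from h import *
from rig import manip
R={'top':{'g':(350,130,380,158),'r':(356,160,384,187),'y':(362,190,390,215),'b':(265,150,300,220)},
'scene':{'g':(325,260,362,295),'r':(298,252,328,282),'y':(268,243,297,272),'b':(305,160,380,195)}}
H={'g':((50,120,60),(80,255,255)),'r':((0,150,100),(8,255,255)),'y':((24,150,100),(35,255,255)),'b':((105,120,60),(125,255,255))}
P={}
for n in R:
    im=cv2.imread(f'pics/{n}0.png')[:,:,::-1].copy();c=manip.calibration(n)
    for k in R[n]:
        uv,r=blob(im,*H[k],R[n][k]);P[n,k]=uv
        print(n,k,np.round(uv,1),[np.round(a,1) for a in r],onplane(c,uv,.135 if k=='b' else .071).round(4))
        if k=='b': print([onplane(c,p,.135).round(4) for p in cv2.boxPoints(r)])
for k in 'gryb': print(k,two(manip.calibration('top'),P['top',k],manip.calibration('scene'),P['scene',k]))
c=manip.calibration('top')
for nm,uv,z in[('front-right(-y,+x)',(380,121),.055),('front(-x)',(401,219),.055),('mug',(479,169),.09),('mughandle',(455,140),.06),('weight',(358,254),.056),('box',(296,93),.035),('shield back L',(191,262),.108),('shield back R',(173,152),.108),('sh front R',(323,124),.108),('sh front L',(341,234),.108)]:
    print(nm,onplane(c,uv,z).round(3))
E
```

```text
top g [363.8 143.3] [array([364., 143.]), array([14., 14.]), np.float64(90.0)] [ 0.6637 -0.1534  0.071 ]
top r [369.7 172. ] [array([369.5, 172. ]), array([14., 15.]), np.float64(90.0)] [ 0.6102 -0.1642  0.071 ]
top y [375.6 201.2] [array([375.5, 201. ]), array([14., 15.]), np.float64(90.0)] [ 0.5563 -0.1749  0.071 ]
top b [281.3 185.4] [array([281.3, 185.3]), array([58.2,  7.7]), np.float64(79.3)] [ 0.5778 -0.0089  0.135 ]
[array([0.6249, 0.0072, 0.135 ]), array([ 0.6273, -0.0055,  0.135 ]), array([ 0.5316, -0.0248,  0.135 ]), array([ 0.5292, -0.0122,  0.135 ])]
scene g [344.2 274.9] [array([344.5, 274.9]), array([13.9, 15.5]), np.float64(71.6)] [ 0.6637 -0.1562  0.071 ]
scene r [312.1 266.3] [array([312. , 266.5]), array([15., 16.]), np.float64(90.0)] [ 0.6107 -0.1689  0.071 ]
scene y [281.6 256.5] [array([281.5, 256.5]), array([13., 17.]), np.float64(90.0)] [ 0.5569 -0.1788  0.071 ]
scene b [342.6 174.3] [array([342.4, 174.2]), array([52.9,  5.6]), np.float64(14.0)] [ 0.5794 -0.012   0.135 ]
[array([ 0.5342, -0.0282,  0.135 ]), array([ 0.529 , -0.0147,  0.135 ]), array([0.6234, 0.0038, 0.135 ]), array([ 0.6271, -0.0095,  0.135 ])]
g (array([ 0.66365515, -0.1540955 ,  0.06819423]), np.float64(0.0015785397545451945))
r (array([ 0.6099886 , -0.16552012,  0.06588199]), np.float64(0.0022681620386917475))
y (array([ 0.55588477, -0.17607249,  0.06678198]), np.float64(0.0017871587973383042))
b (array([ 0.57805732, -0.00855789,  0.1315072 ]), np.float64(0.0003312109970885216))
front-right(-y,+x) [ 0.71  -0.186  0.055]
front(-x) [ 0.524 -0.224  0.055]
mug [ 0.614 -0.357  0.09 ]
mughandle [ 0.673 -0.326  0.06 ]
weight [ 0.459 -0.144  0.056]
box [ 0.772 -0.024  0.035]
shield back L [0.447 0.149 0.108]
shield back R [0.639 0.186 0.108]
sh front R [ 0.689 -0.078  0.108]
sh front L [ 0.497 -0.11   0.108]
```

Both measurements agree: balance +x is at about 11.3°, the green key is at about (0.664,-0.154) and the ridge at (0.578,-0.009). The key spacing of 55 mm and ridge length of 98 mm fit the given sizes. I turn the tool to the balance axes, shut the fingers and travel high behind the ridge.

Emit:
send_rows([
  [0,0,0,0,0.099],
  [0,-0.03,-0.032,0,0],
  [0,-0.03,-0.032,0,0],
  [0,-0.03,-0.032,0,0],
  [0,-0.03,-0.032,0,0],
  [0,-0.03,-0.032,0,0],
  [0,-0.03,-0.032,0,0],
  [0,-0.03,-0.032,0,0],
])

```text
clock: 1.1
position: [0.3467, -0.2989, 0.231]
ee_rot: [-0.0, 0.773, -0.634, -0.0]
contact_force: [-0.6, -0.1, 0.2]
width: -0.0
```

Emit:
send_rows([
  [0,-0.03,-0.032,0,0],
  [0,-0.03,-0.032,0,0],
  [0,-0.03,-0.032,0,0],
  [0,-0.03,-0.032,0,0],
  [0,-0.03,-0.032,0,0],
  [0,-0.03,-0.032,0,0],
  [0,-0.03,-0.032,0,0],
  [0,0,0,0,0],
])

```text
clock: 2.1
position: [0.5259, -0.0483, 0.2306]
ee_rot: [-0.0, 0.774, -0.633, -0.0]
contact_force: [0.8, 0.8, -0.1]
width: 0.0003
```

```bash
cat > st.py <<'E'
from h import *
from rig import manip
from scipy.spatial.transform import Rotation as Ro
def axes():
    s=manip.get_state();q=s['ee_rot'];R=Ro.from_quat([q[1],q[2],q[3],q[0]]).as_matrix()
    print('t',s['clock'],'p',s['position'].round(4),'F',s['contact_force'].round(2),'w',round(s['width'],4));return s,R
E
python3 - <<'E'
from st import *
s,R=axes();print(R.round(3))
print('to start',(R.T@(np.array([.570,.030,.20])-s['position'])).round(4))
E
```

```text
t 2.1 p [ 0.5259 -0.0483  0.2306] F [ 0.79  0.83 -0.1 ] w 0.0003
[[ 0.199 -0.98  -0.   ]
 [-0.98  -0.199  0.001]
 [-0.001  0.    -1.   ]]
to start [-0.0679 -0.0588  0.0307]
```

Emit:
send_rows([
  [0,-0.025,-0.02,0,0],
  [0,-0.025,-0.02,0,0],
  [0,-0.018,-0.019,0,0],
  [0,0,0,0.015,0],
  [0,0,0,0.015,0],
  [0,0,0,0,0],
])

```text
clock: 2.85
position: [0.5673, 0.0266, 0.1991]
ee_rot: [0.002, 0.773, -0.635, -0.002]
contact_force: [0.5, -0.1, -0.4]
width: 0.0001
```

```bash
python3 - <<'E'
from st import *
s,R=axes();B=np.array([.578,-.0087,.12])
print((R.T@(B-s['position'])).round(4))
for n in('wrist','scene'): cv2.imwrite(f'pics/{n}1.png',manip.get_image(n)[:,:,::-1])
E
```

```text
t 2.85 p [0.5673 0.0266 0.1991] F [ 0.55 -0.09 -0.43] w 0.0001
[ 0.0368 -0.004   0.079 ]
```

View pics/wrist1.png

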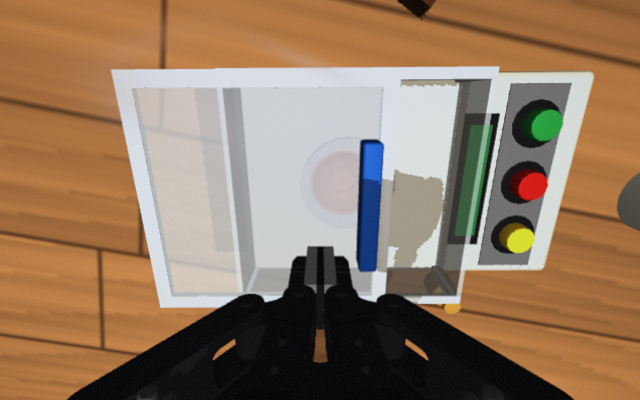

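View pics/scene1.png

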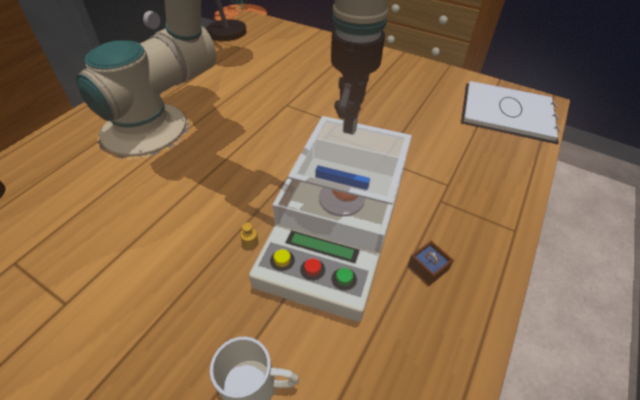

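The wrist view shows the ridge at about (370,205), to the jaw's +x side. The fingertips are at about (320,255), over the flat lid behind the ridge. Everything is clear, so I descend to about 0.122.

Emit:
send_rows([
  [0,0,-0.004,0.02,0],
  [0,0,0,0.02,0],
  [0,0,0,0.02,0],
  [0,0,0,0.01,0],
  [0,0,0,0.006,0],
  [0,0,0,0,0],
])

```text
clock: 3.7
position: [0.5735, 0.0283, 0.1255]
ee_rot: [-0.0, 0.773, -0.634, 0.0]
contact_force: [-0.6, -0.8, 0.9]
width: -0.0002
```

Emit:
send_rows([
  [0,0,0,0.004,0],
  [0,0.006,0,0,0],
  [0,0.006,0,0,0],
  [0,0.006,0,0,0],
  [0,0.006,0,0,0],
  [0,0.006,0,0,0],
  [0,0,0,0,0],
])

```text
clock: 4.58
position: [0.5794, -0.0018, 0.1213]
ee_rot: [0.0, 0.773, -0.634, 0.0]
contact_force: [0.9, -0.0, -0.1]
width: -0.0003
```

```bash
python3 - <<'E'
from st import *
s,R=axes();print((R.T@s['contact_force']).round(2),(R.T@(np.array([.578,-.0087,.12])-s['position'])).round(4))
for n in('scene','wrist'): cv2.imwrite(f'pics/{n}2.png',manip.get_image(n)[:,:,::-1])
E
```

```text
t 4.575 p [ 0.5794 -0.0018  0.1213] F [ 0.93 -0.05 -0.15] w -0.0003
[ 0.23 -0.9   0.15] [0.0065 0.0027 0.0013]
```

View pics/wrist2.png

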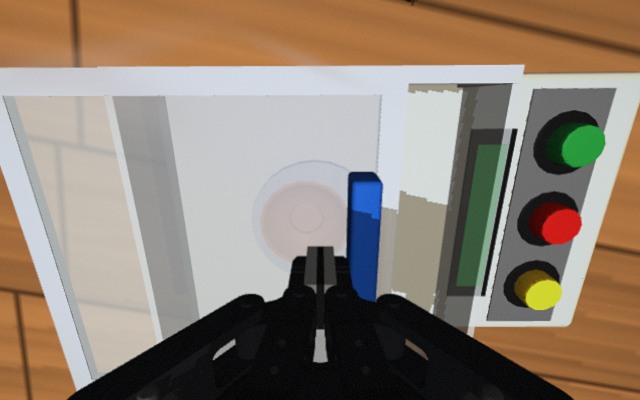

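The finger's front edge at about (348,265) now meets the ridge's rear face at about (348,240). I keep pushing.

Emit:
send_rows([
  [0,0.006,0,0,0],
  [0,0.006,0,0,0],
  [0,0.006,0,0,0],
  [0,0.006,0,0,0],
  [0,0.006,0,0,0],
  [0,0.006,0,0,0],
  [0,0,0,0,0],
])

```text
clock: 5.55
position: [0.5866, -0.0373, 0.1213]
ee_rot: [0.0, 0.773, -0.634, 0.001]
contact_force: [-0.3, -0.0, 0.1]
width: 0.0001
```

```bash
python3 - <<'E'
from st import *
s,R=axes();print((R.T@s['contact_force']).round(2))
for n in('scene','top'): cv2.imwrite(f'pics/{n}3.png',manip.get_image(n)[:,:,::-1])
E
```

```text
t 5.55 p [ 0.5866 -0.0373  0.1213] F [-0.32 -0.02  0.06] w 0.0001
[-0.04  0.32 -0.06]
```

View pics/scene3.png

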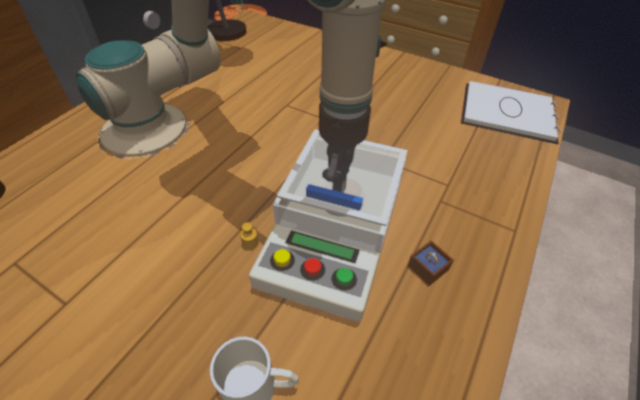

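View pics/top3.png

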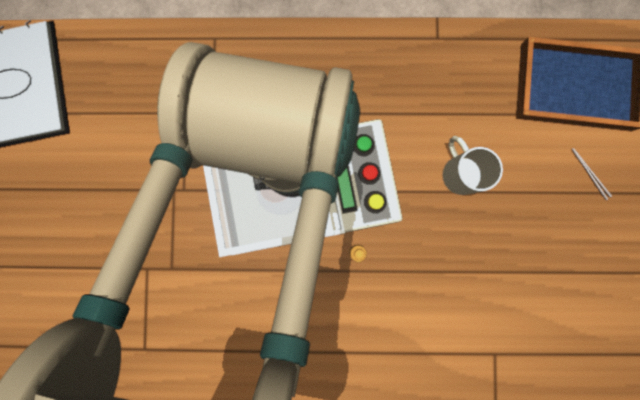

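The lid is sliding; the ridge is now at about (334,197) in the scene view. I go on more slowly.

Emit:
send_rows([
  [0,0.004,0,0,0],
  [0,0.004,0,0,0],
  [0,0.004,0,0,0],
  [0,0.003,0,0,0],
  [0,0,0,0,0],
])

```text
clock: 6.28
position: [0.5893, -0.0516, 0.1213]
ee_rot: [0.0, 0.773, -0.634, 0.0]
contact_force: [0.4, 0.1, -0.3]
width: 0.0002
```

```bash
cat > m.py <<'E'
from st import *
import sys
s,R=axes();print((R.T@s['contact_force']).round(2))
im=manip.get_image('scene');cv2.imwrite(f'pics/scene{sys.argv[1]}.png',im[:,:,::-1]);c=manip.calibration('scene')
uv,r=blob(im,(105,120,60),(125,255,255),(290,160,380,225))
d=onplane(c,uv,.135)-np.array([.5794,-.012,.135])
print('ridge',np.round(uv,1),'moved',round(d[:2]@[.196,-.981],4))
E
python3 m.py 4
```

```text
t 6.275 p [ 0.5893 -0.0516  0.1213] F [ 0.39  0.13 -0.3 ] w 0.0002
[-0.05 -0.41  0.3 ]
ridge [332.2 200.2] moved 0.0655
```

View pics/scene4.png

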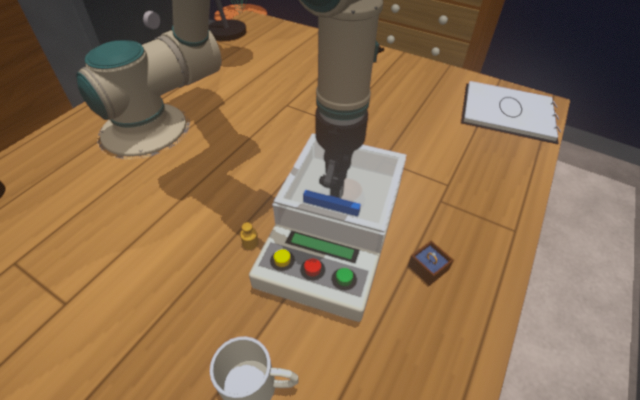

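The ridge, at (332,200), has moved about 65 mm, so the lid is near its stop. I continue in 2 mm steps until the stop shows in the force.

Emit:
send_rows([
  [0,0.002,0,0,0],
  [0,0.002,0,0,0],
  [0,0.002,0,0,0],
  [0,0,0,0,0],
])

```text
clock: 6.82
position: [0.59, -0.0561, 0.1212]
ee_rot: [-0.0, 0.773, -0.634, -0.001]
contact_force: [0.2, 3.1, 1.0]
width: -0.0
```

```bash
python3 m.py 5
```

```text
t 6.825 p [ 0.59   -0.0561  0.1212] F [0.17 3.11 1.01] w -0.0
[-3.02 -0.77 -1.01]
ridge [331.  201.9] moved 0.0698
```

Emit:
send_rows([
  [0,0.002,0,0,0],
  [0,0.002,0,0,0],
  [0,0,0,0,0],
])

```text
clock: 7.25
position: [0.59, -0.0564, 0.1212]
ee_rot: [-0.002, 0.773, -0.635, -0.003]
contact_force: [-1.9, 12.7, 3.1]
width: 0.0001
```

```bash
python3 m.py 6
```

```text
t 7.25 p [ 0.59   -0.0564  0.1212] F [-1.94 12.68  3.14] w 0.0001
[-12.85  -0.56  -3.03]
ridge [331.2 202. ] moved 0.0698
```

The hard stop is confirmed: 12.7 N with no further motion. I back off and lift.

Emit:
send_rows([
  [0,-0.006,0,0,0],
  [0,-0.006,0,0,0],
  [0,0,0,-0.02,0],
  [0,0,0,-0.03,0],
  [0,0,0,-0.03,0],
  [0,0,0,0,0],
])

```text
clock: 8.05
position: [0.5907, -0.0501, 0.2039]
ee_rot: [-0.001, 0.773, -0.634, 0.003]
contact_force: [0.3, 0.5, -0.0]
width: -0.0004
```

```bash
python3 m.py 7; python3 - <<'E'
from st import *
s,R=axes();print((R.T@(np.array([.6637,-.154,.2])-s['position'])).round(4))
E
```

```text
t 8.05 p [ 0.5907 -0.0501  0.2039] F [ 0.28  0.49 -0.02] w -0.0004
[-0.43 -0.37  0.02]
ridge [332. 202.] moved 0.0695
t 8.1 p [ 0.5895 -0.0498  0.2021] F [ 0.19 -0.77 -0.3 ] w -0.0005
[ 0.1167 -0.0524  0.0025]
```

View pics/scene7.png

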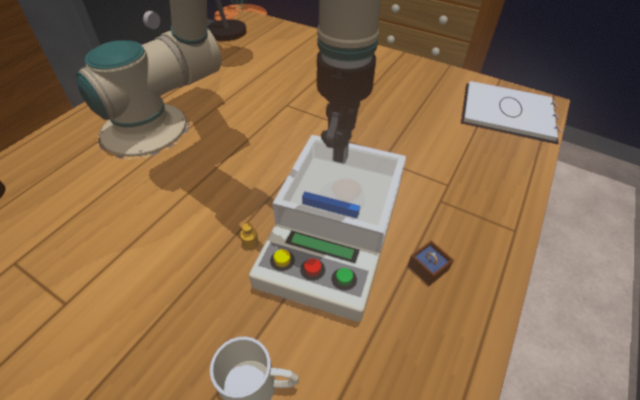

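The lid lies flush with the shield front and the ridge has stayed at (331,202). Next I move above the green key.

Emit:
send_rows([
  [0,0.03,-0.013,0,0],
  [0,0.03,-0.013,0,0],
  [0,0.03,-0.013,0,0],
  [0,0.02,-0.01,0,0],
  [0,0.006,-0.003,0,0],
  [0,0,0,0,0],
])

```text
clock: 8.85
position: [0.6618, -0.1525, 0.2]
ee_rot: [0.0, 0.773, -0.634, -0.001]
contact_force: [-0.0, 0.3, 0.5]
width: 0.0002
```

```bash
python3 - <<'E'
from st import *
s,R=axes();c=manip.calibration('wrist');im=manip.get_image('wrist');cv2.imwrite('pics/wrist8.png',im[:,:,::-1])
uv,r=blob(im,(50,120,60),(80,255,255),(200,100,460,330));g=onplane(c,uv,.071)
print(uv,r,g.round(4),'off',(R.T@(g-s['position'])).round(4),'tgt0',(R.T@(np.array([.6637,-.154,.071])-s['position'])).round(4))
E
```

```text
t 8.85 p [ 0.6618 -0.1525  0.2   ] F [-0.01  0.27  0.53] w 0.0002
(273.1850058290736, 234.67608286252354) ((273.1969299316406, 235.04461669921875), (99.06945037841797, 20.80125617980957), 86.8201675415039) [ 0.6091 -0.1177  0.071 ] off [-0.0443  0.0446  0.1291] tgt0 [ 0.002  -0.0019  0.129 ]
```

View pics/wrist8.png

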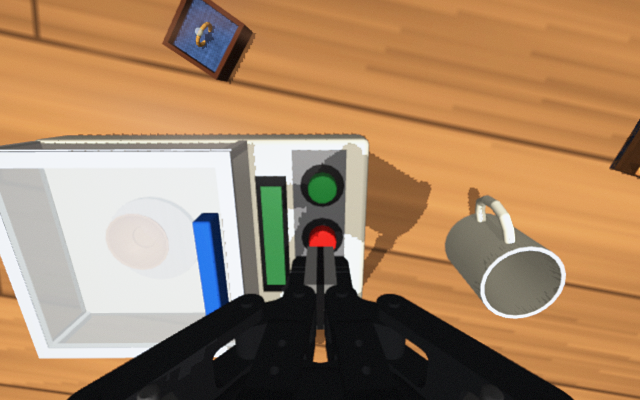

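The mask picked the display. The green key is at about (322,186), so I re-measure there.

```bash
python3 - <<'E'
from st import *
s,R=axes();c=manip.calibration('wrist');im=cv2.imread('pics/wrist8.png')[:,:,::-1].copy()
uv,r=blob(im,(50,120,40),(80,255,255),(300,160,345,212));g=onplane(c,uv,.071)
print(uv,r,g.round(4),'off',(R.T@(g-s['position'])).round(4))
E
```

```text
t 8.9 p [ 0.6616 -0.152   0.2004] F [-0.25  0.15 -0.52] w -0.0
(321.8838457784285, 187.99170326988775) ((322.0, 188.00001525878906), (29.698484420776367, 29.698482513427734), 45.0) [ 0.6648 -0.1545  0.071 ] off [ 0.0032 -0.0029  0.1294]
```

The three views agree on (0.664,-0.154) to within about 2 mm. I correct the offset and descend to about 8 mm above the cap.

Emit:
send_rows([
  [0,0.003,-0.003,0.02,0],
  [0,0,0,0.025,0],
  [0,0,0,0.025,0],
  [0,0,0,0.025,0],
  [0,0,0,0.015,0],
  [0,0,0,0.008,0],
  [0,0,0,0,0],
  [0,0,0,0,0],
])

```text
clock: 9.9
position: [0.6666, -0.1552, 0.0843]
ee_rot: [-0.0, 0.773, -0.634, 0.001]
contact_force: [-0.3, 0.7, -0.6]
width: -0.0002
```

Emit:
send_rows([
  [0,0,0,0.005,0],
  [0,0,0,0.004,0],
  [0,0,0,0,0],
  [0,0,0,0,0],
])

```text
clock: 10.4
position: [0.666, -0.155, 0.0743]
ee_rot: [0.0, 0.773, -0.634, 0.0]
contact_force: [0.4, 0.1, 0.5]
width: -0.0001
```

```bash
python3 - <<'E'
from st import *
s,R=axes()
cv2.imwrite('pics/scene9.png',cv2.resize(manip.get_image('scene')[200:330,230:420,::-1],None,fx=4,fy=4))
E
```

```text
t 10.4 p [ 0.666  -0.155   0.0743] F [0.38 0.12 0.53] w -0.0001
```

View pics/scene9.png

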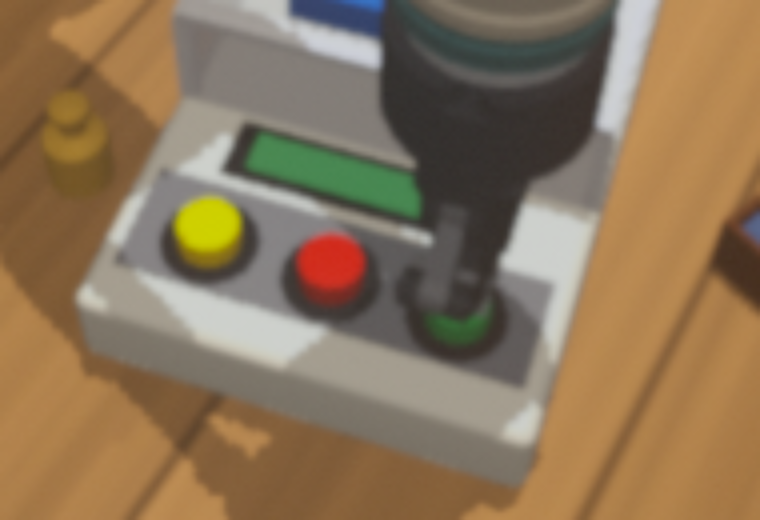

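The fingertip is over the green cap (enlarged view, about (450,300)), well clear of the red one at (330,270). I press gently in 1 mm steps.

Emit:
send_rows([
  [0,0,0,0.001,0],
  [0,0,0,0.001,0],
  [0,0,0,0.001,0],
  [0,0,0,0.001,0],
  [0,0,0,0,0],
])

```text
clock: 11.08
position: [0.666, -0.155, 0.0706]
ee_rot: [0.0, 0.773, -0.634, 0.0]
contact_force: [-0.4, 0.2, 2.5]
width: -0.0
```

Contact at about 2.5 N, at z ≈ 0.0706, as expected.

Emit:
send_rows([
  [0,0,0,0.001,0],
  [0,0,0,0.001,0],
  [0,0,0,0.001,0],
  [0,0,0,0,0],
])

```text
clock: 11.58
position: [0.666, -0.155, 0.0674]
ee_rot: [0.0, 0.773, -0.634, 0.0]
contact_force: [-1.5, 0.2, 4.2]
width: -0.0
```

Emit:
send_rows([
  [0,0,0,0.001,0],
  [0,0,0,0.001,0],
  [0,0,0,0,0],
  [0,0,0,0,0],
  [0,0,0,0,0],
])

```text
clock: 12.2
position: [0.666, -0.155, 0.0655]
ee_rot: [0.0, 0.773, -0.634, 0.0]
contact_force: [-1.8, 1.1, 5.0]
width: 0.0002
```

Emit:
send_rows([
  [0,0,0,0.001,0],
  [0,0,0,0,0],
  [0,0,0,0,0],
  [0,0,0,0,0],
])

```text
clock: 12.7
position: [0.666, -0.155, 0.0646]
ee_rot: [0.0, 0.773, -0.634, 0.0]
contact_force: [-1.5, 0.3, 5.4]
width: 0.0002
```

The key is down about 6 mm at 5.4 N and has been held. I release straight up and withdraw high.

Emit:
send_rows([
  [0,0,0,-0.004,0],
  [0,0,0,-0.006,0],
  [0,0,0,-0.015,0],
  [0,0,0,-0.03,0],
  [0,0,0,-0.04,0],
  [0,0,0,-0.04,0],
  [0,0,0,-0.03,0],
  [0,0,0,0,0],
])

```text
clock: 13.7
position: [0.6676, -0.1555, 0.2331]
ee_rot: [-0.001, 0.773, -0.634, 0.003]
contact_force: [0.3, 0.5, 0.4]
width: -0.0
```

Emit:
send_rows([
  [0,0,0.03,0,0],
  [0,0,0.04,0,0],
  [0,0,0.05,0,0],
  [0,0,0.05,0,0],
  [0,0,0.05,0,0],
  [0,0,0.03,0,0],
  [0,0,0,0,0],
  [0,0,0,0,0],
])

```text
clock: 14.7
position: [0.4214, -0.2039, 0.2289]
ee_rot: [-0.0, 0.773, -0.634, 0.0]
contact_force: [1.2, 0.1, -0.2]
width: -0.0001
```

```bash
python3 m.py 10; python3 - <<'E'
from st import *
s,R=axes();print('dist',np.linalg.norm(s['position']+[0,0,.019]-[.6637,-.154,.071]))
cv2.imwrite('pics/top10.png',manip.get_image('top')[:,:,::-1])
a=cv2.imread('pics/scene0.png');b=cv2.imread('pics/scene10.png')
for nm,roi,h in[('g',(325,260,362,295),((50,120,60),(80,255,255))),('r',(298,252,328,282),((0,150,100),(8,255,255))),('y',(268,243,297,272),((24,150,100),(35,255,255)))]:
    print(nm,*[np.round(blob(i[:,:,::-1].copy(),*h,roi)[0],2) for i in(a,b)])
E
```

```text
t 14.7 p [ 0.4214 -0.2039  0.2289] F [ 1.21  0.1  -0.19] w -0.0001
[ 0.14 -1.21  0.19]
ridge [330.9 201.6] moved 0.0692
t 14.75 p [ 0.4217 -0.2038  0.229 ] F [0.04 0.5  0.36] w 0.0001
dist 0.30389253603543775
g [344.25 274.9 ] [344.22 274.94]
r [312.14 266.32] [312.17 266.37]
y [281.59 256.45] [281.59 256.47]
```

View pics/scene10.png

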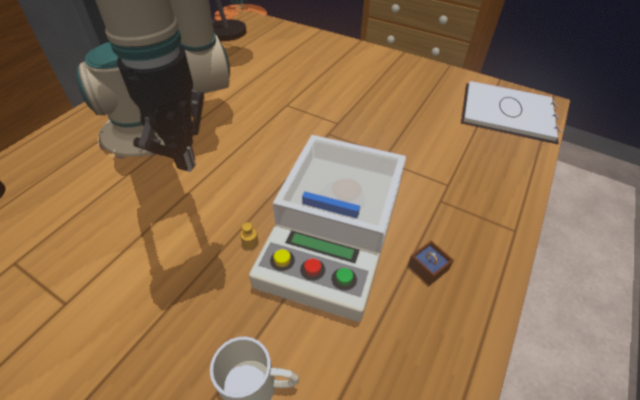

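View pics/top10.png

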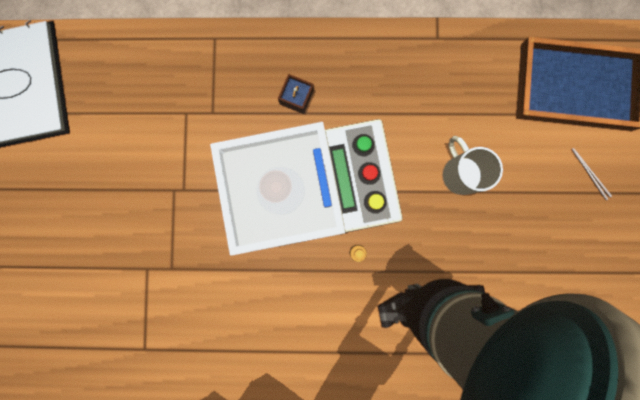

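The lid is flush with the shield in both views, with the ridge at (322,178) in the top view. The keys are at their starting pixels to within 0.1 px, and the mug, weight and ring box haven't moved. The hand is 0.30 m from the green key, so I hand the job in.

```bash
python3 -c "
from rig import manip
print(manip.sign_off())"
```

```text
the job is handed in; nothing more can be done
None
```

The lid is shut and the green key has been pressed and released. I handed the job in at about 14.8 s of the 48 s allowed; it reported no verdict.

- **Lid:** I pushed it shut by the blue ridge, with the fingers closed, over about 70 mm. At the end it met the hard stop at about 13 N with no further motion. The last images show it flush with the draught shield.
- **Green key:** I pressed it about 6 mm at about 5.4 N, held it, and let it come up. In the last scene image all three keys are back within 0.1 px of where they started.
- **Surroundings:** By eye, the weight, ring box and mug stand where they did at the start. The dish can only be seen through the lid, so I could not measure it.
- **Hand:** It finished about 0.30 m from the green key, clear of everything.

One check went wrong on the way: the first wrist-camera mask picked the green display instead of the key. I re-measured before pressing, and the key position then agreed with the other views within 2 mm. Heights from the two fixed cameras came out 3–5 mm low, so I used the given heights instead.

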